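# Stand the stirring stick in its slot

### The job

Take the flat wooden stirring stick out of the white mixing cup and drop it end-down into the narrow flat slot of the wooden holder (not into a round well), so that it stands in there right down to the bottom. Leave the cup standing upright about where it is, and do not pull out or upset the marker that stands in the holder.

Things in the scene. Friction and masses are not known exactly. Their poses are not given: they have to be found in the camera images.
- stick: Flat wooden stirring stick, 140 mm long (y), 18 wide (x), 8 thick (z), about 20 g, ends alike. Origin: mid length and width, on its underside face (other face at z = 8 mm). At the start it stands loose in the cup, -y end on the cup's inner floor, +y end up, leaning about 25 degrees from vertical, underside against the rim; about 50 mm of it show above the rim, to be gripped there.
- cup: White plastic mixing cup, loose and light (about 60 g), 73 mm across the rim, 52 across the foot, 84 high, wall about 3 mm, inner floor about 4 mm up. Origin: centre of the underside, z up. At the start the stick leans towards the cup's +x.
- holder: Light-wood block fixed to the bench, 150 (x) by 56 (y) by 95 mm high, steel feet beyond both ends (190 over all). Origin: centre of underside, z up. Three upright wells in a row along x, each 75 mm deep, floor 20 mm above the bench, mouths chamfered 2 mm: flat slot at x = +48, 16 along x by 26 along y; empty round well, diameter 24, at x = 0; round well with the marker at x = -48.
- slot_mouth (a point): Centre of the slot's mouth, on the holder's top face, 95 mm above the bench; axes as the holder's. The stick's width goes along y, its thickness along x.
- slot_floor (a point): Centre of the slot's floor, 75 mm straight below slot_mouth; axes as the holder's.
- marker: Pale marker pen, red end down in the well, 136 mm long (its y axis, upright), 16 mm thick, standing loose in the holder's end round well and showing about 61 mm above the holder. Origin: on its side at mid length. (A fume-extraction arm hangs over the left of the bench, x 0.5 to 0.65 m, y 0.14 to 0.41 m, nothing of it below z = 0.65 m: keep a raised elbow or wrist clear of it.)
Mind the look-alikes: they are no part of the job. What is shaped like the cup but blue, green or purple is not meant.

How it is judged:
By the outcome, as a careful person would: the job done as asked, in the order asked, and still so for the second after the job is handed in, with the robot touching nothing.
It also fails if it takes over 48 s, if anything falls off the work surface, if the arm or the gripper's body presses on something with over 40 N, if the wrist force passes 120 N, or if a joint passes its speed limit or range.

### The arm

A 6-joint arm with a two-finger parallel gripper is mounted at the origin on a cart in front of the work surface, level with it; the furniture and walls round the work are solid. World frame = base frame: x ahead of the robot, y to its left, z up, the work surface at z = 0. Lengths are in m, angles in rad, forces in N, time in s.
With the tool pointing down it reaches from about 0.35 to 0.775 m from the base axis. Payload 5.5 kg.
Tool frame: the origin (TCP) lies on the centre line of the jaws, within the pads' length; the fingertips stand 11 mm ahead of it and the grasp point (between the pads) lies 8 mm behind it (env.tip_extent is the distance from the TCP to the fingertips, in m); z points along the fingers, y is the line along which they close (so a half turn about z gives the same grasp; the last joint's range is limited). The gripper opens to 85 mm and grips with 20 to 120 N. Pads are 22 mm wide; open, the fingers measure 114 mm over their backs; the gripper's body (76 mm by 85 mm) begins 54 mm behind the grasp point. The pads swing forward as they close: fully open they stand 13 mm farther back than shut.
Start: joints at [1.015, 0.313, 0.046, 1.304, 0, 1.431], TCP at [0.232, 0.526, 0.242] pointing down, gripper open.
Joint ranges: [-2.76, 2.76], [-0.86, 1.69], [-1.03, 1.26], [-2.2, 2.34], [-1.47, 1.5], [-3.14, 3.14]. Speed limits (rad/s): [2.57, 2.57, 3.14, 3.14, 3.14, 3.14].

### API

Orientations are given as a unit quaternion [w, x, y, z].
In Python, from workcell import env gives the robot as it stands.
- The arm moves only by the shell command python3 -m jog 'ROWS' [FORCE]. ROWS is JSON, a list of rows, each a list of 5 numbers: the gripper's target within -1 to 1 (shut at 1, half-way at 0, fully open at -1), then the shift along the tool's x, y, z in m, then the turn about the tool's z in degrees. In form: [[fingers, tx, ty, tz, turn], ...]. A call has 1 to 5 rows; each row shifts and turns the commanded pose from where the row before left it, along the tool's axes as they then stand; what a row does not reach is not made up. A row lasts 1/12 s, in which the tool goes at most 41.7 mm and 7.16 degrees, less where a joint would pass 70% of its speed; a pose out of reach is approached as far as the arm can. A call is refused whole if a number of a shift passes 0.0417 or a number of a turn 7.16, either way. A call with a gripper value outside its range is refused whole. The fingers move at their own pace and stop on an object; FORCE is the grip in N (left out, the last holds). Time passes only in rows, so rows that do not move let the fingers close. It gives the time, the measured TCP pose, the force, the opening and the grip force at its end, in the units of the state.
- env.get_state(): the state, without advancing time (a new reading comes with each control period).
- env.read_camera(name): name is "side" or "top"; returns a dict with "img" (420x560x3 uint8, red, green, blue), "fov_y" (degrees; the focal length in pixels is half the picture's height over the tangent of half this angle, whatever the lens; pixels are square), "cx", "cy" (the principal point, pixels), "T" (4x4, takes a point from camera to world coordinates). Camera axes: x right, y up, looking along -z (the intrinsics and any distortion apply to the point x, -y, -z); pixel columns grow to the right and rows downward; lengths in m; the calibration is good to about 2 mm. A picture is of the moment at which its call begins. There is no depth.
- env.hand_in(): hands the job in; it is judged then, once.
The state is a dict: "clock": time; "joint_pos": joint angles; "qvel": joint speeds; "tau": joint torques, N m; "tcp_pos": TCP position; "orientation": TCP orientation; "wrist_force": force on the tool from outside, world axes, zero at the start; "ft_torque": the same for the moment, N m; "finger_gap": finger opening in m; "grip_force": force on a finger pad.
Only numpy, scipy, OpenCV 4.12 (cv2) and the standard library are available. Lean on these libraries where they do the work, as an engineer would, in place of code of your own. Each camera call takes 0.05 s, during which the arm holds its last target. There are 200 camera calls.

## Working session

There is one attempt and no reset: what is moved stays moved. The work goes in short steps, Python scripts to look and compute and a shell command to move; the robot and the scene stay as the last step left them, time stands still between calls to the robot, and variables do not carry over. Pictures are saved under pics/ and viewed, at most 10 in all, crops included, and the job is handed in when it is done.

```bash
mkdir -p pics; ls; python3 - <<'E'
from workcell import env
import cv2,numpy as np
for n in("side","top"):
    c=env.read_camera(n); cv2.imwrite(f"pics/{n}0.png",c["img"][:,:,::-1])
    print(n,c["fov_y"],c["cx"],c["cy"],np.round(c["T"],4).tolist(),[k for k in c])
    for k in c:
        if k not in("img","T"):print(k,c[k])
s=env.get_state();print(s)
print(env.tip_extent)
E
```

```text
pics
side 46.667573409908485 267.7201420834826 213.42191394371463 [[0.9775, 0.1551, -0.1426, 0.4205], [-0.2098, 0.6532, -0.7275, -0.7505], [-0.0197, 0.7411, 0.6711, 0.6765], [0.0, 0.0, 0.0, 1.0]] ['img', 'fov_y', 'cx', 'cy', 'T']
fov_y 46.667573409908485
cx 267.7201420834826
cy 213.42191394371463
top 48.98670529835934 278.6754313751813 216.07920658779068 [[0.0232, 0.9892, -0.1446, 0.3799], [-0.9993, 0.0273, 0.0265, -0.1181], [0.0302, 0.1438, 0.9891, 1.0767], [0.0, 0.0, 0.0, 1.0]] ['img', 'fov_y', 'cx', 'cy', 'T']
fov_y 48.98670529835934
cx 278.6754313751813
cy 216.07920658779068
{'clock': 0.1, 'joint_pos': array([1.01538935e+00, 3.13929269e-01, 4.50796934e-02, 1.30360356e+00,
       3.27124162e-05, 1.43121114e+00]), 'qvel': array([-2.78905521e-05, -3.13170273e-03,  9.96536518e-04,  9.57383340e-04,
        1.07753882e-03,  9.62449565e-04]), 'tau': array([ 2.53843122e-03, -4.81726313e+01,  2.99243706e+01,  1.27600881e-02,
       -1.54206964e-04,  5.96345927e-06]), 'tcp_pos': array([0.23202263, 0.52562399, 0.2414905 ]), 'orientation': array([-2.97487575e-04,  2.06416182e-01,  9.78463936e-01, -7.73320245e-04]), 'wrist_force': array([-0.51310575, -0.27791827, -0.17351129]), 'ft_torque': array([-0.00118966,  0.0264614 ,  0.00457954]), 'grip_force': 0.0, 'finger_gap': 0.08538414542562549}
0.011
```

View pics/side0.png

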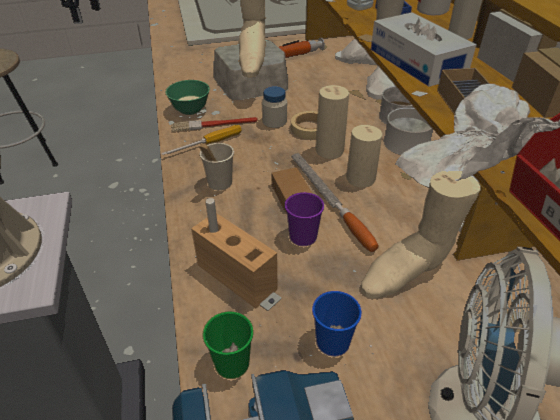

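View pics/top0.png

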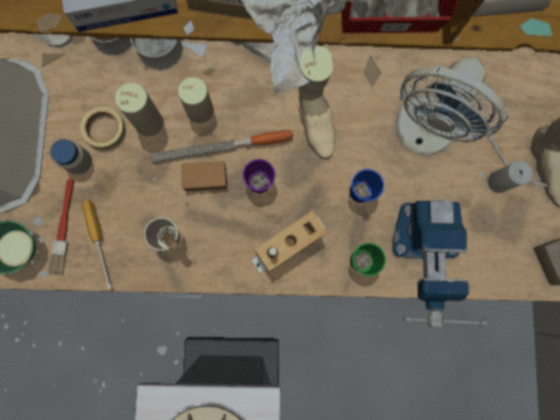

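The only white cup is at side (217,167) and top (163,237). The look-alikes are purple at side (304,218), blue (336,322) and green (230,345). The stick should poke out at about side (207,152); the pale marker at side (211,215) is not it. One close crop will check this.

```bash
python3 - <<'E'
import cv2,numpy as np
a=cv2.imread("pics/side0.png");b=cv2.imread("pics/top0.png")
r=lambda i,x,y,w,h,s:cv2.resize(i[y:y+h,x:x+w],(w*s,h*s),interpolation=cv2.INTER_CUBIC)
A=r(a,185,130,65,65,6);A2=r(a,180,190,130,130,3);B=r(b,135,210,65,65,6);B2=r(b,235,200,100,100,4)
o=np.zeros((600,800,3),np.uint8)
o[:300,:390]=cv2.resize(A,(390,300),interpolation=3) if 0 else A[:300]
o[:300,400:790]=B[:300]
o[300:600,:390]=A2[20:320]; o[300:600,400:800]=B2[40:340]
cv2.imwrite("pics/crop.png",o)
E
```

```text
(no output)
```

View pics/crop.png

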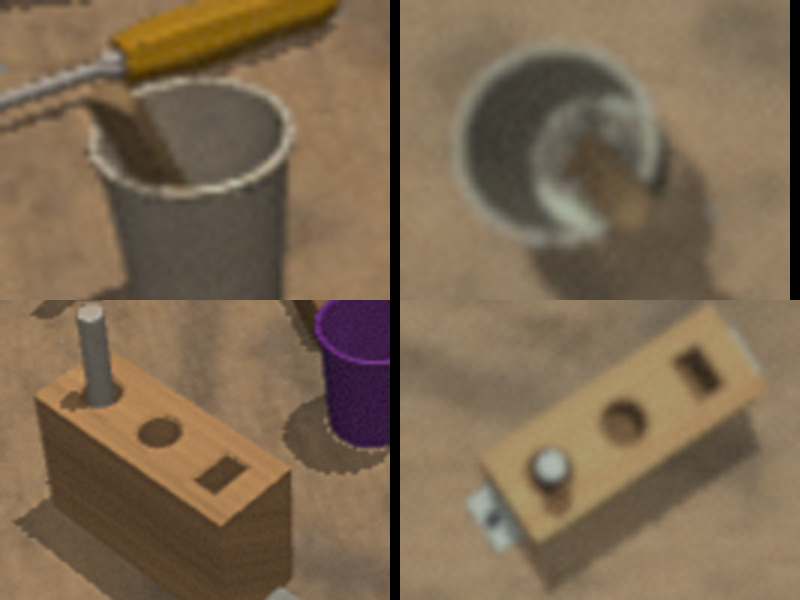

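The crop confirms it: the stick's tan end leans out of the white cup at top ≈(174,245) and side ≈(203,146). The marker stands at the holder's far-left end, and the rectangular slot is at top ≈(309,227) and side ≈(254,255).

```bash
cat > h.py <<'E'
import numpy as np
from workcell import env
def ray(c,uv):
    f=c["img"].shape[0]/2/np.tan(np.radians(c["fov_y"]/2));T=np.array(c["T"])
    d=T[:3,:3]@np.array([(uv[0]-c["cx"])/f,-(uv[1]-c["cy"])/f,-1]);return T[:3,3],d/np.linalg.norm(d)
def plane(c,uv,z):
    o,d=ray(c,uv);return o+d*(z-o[2])/d[2]
def tri(c1,u1,c2,u2):
    o1,d1=ray(c1,u1);o2,d2=ray(c2,u2)
    t=np.linalg.lstsq(np.c_[d1,-d2],o2-o1,rcond=None)[0];a,b=o1+t[0]*d1,o2+t[1]*d2
    return (a+b)/2,np.linalg.norm(a-b)
E
python3 - <<'E'
from h import *
S=env.read_camera("side");T=env.read_camera("top");np.set_printoptions(precision=4,suppress=True)
cr=lambda p,s,o:((np.array(p)+.5)/s-.5+np.array(o))
sa=lambda p:cr(p,6,(185,130));tb=lambda p:cr((p[0]-400,p[1]),6,(135,210))
s2=lambda p:cr((p[0],p[1]-280),3,(180,190));t2=lambda p:cr((p[0]-400,p[1]-260),4,(235,200))
print("cup",plane(S,sa((191,135)),.084),plane(T,tb((560,145)),.084))
for p in [(107,93)]: 
  for q in [(630,205),(635,215),(640,222)]: print("tip",tri(S,sa(p),T,tb(q)))
for z in(.12,.13,.14):print("tip@",z,plane(S,sa((107,93)),z),plane(T,tb((635,212)),z))
print("slot",plane(S,s2((222,475)),.095),plane(T,t2((697,369)),.095))
print("well",plane(S,s2((160,432)),.095),plane(T,t2((623,422)),.095))
for n,P in(("S",[plane(S,s2(p),.095) for p in[(38,400),(115,352),(290,468),(222,526)]]),("T",[plane(T,t2(p),.095) for p in[(538,540),(482,462),(710,308),(763,378)]])):
    P=np.array(P)[:,:2];e=P[2]-P[1]+P[3]-P[0];print(n,"centre",P.mean(0),np.degrees(np.arctan2(e[1],e[0])),np.linalg.norm(e)/2,P.tolist())
# tan stick mask in the top view
E
```

```text
cup [0.4814 0.1059 0.084 ] [0.4797 0.1067 0.084 ]
tip (array([0.454 , 0.0715, 0.1292]), np.float64(0.002407362952540989))
tip (array([0.4522, 0.0694, 0.1304]), np.float64(0.0009729961761101159))
tip (array([0.451 , 0.0674, 0.1317]), np.float64(0.003325365539435308))
tip@ 0.12 [0.4533 0.0851 0.12  ] [0.4536 0.0715 0.12  ]
tip@ 0.13 [0.4527 0.0701 0.13  ] [0.4528 0.0695 0.13  ]
tip@ 0.14 [0.4522 0.055  0.14  ] [0.452  0.0675 0.14  ]
slot [ 0.5008 -0.2126  0.095 ] [ 0.5017 -0.2099  0.095 ]
well [ 0.4732 -0.1724  0.095 ] [ 0.4721 -0.1707  0.095 ]
S centre [ 0.4746 -0.1738] -54.6740260534259 0.14304764950171206 [[0.4088363845179534, -0.13078541078323536], [0.4576291575111162, -0.10015570522989614], [0.5379438822103771, -0.2159457166297628], [0.4939498423037363, -0.248413557527832]]
T centre [ 0.4725 -0.1713] -53.69050457730544 0.14836665221793247 [[0.40834968197776167, -0.12691611531623198], [0.4488325780434426, -0.09607274743138422], [0.5350922403811488, -0.21652733834340104], [0.4977996768059858, -0.24557817029081785]]
```

```bash
R='x'; python3 -m jog '[[-1,-0.030,-0.023,0,0],[-1,-0.030,-0.023,0,0],[-1,-0.030,-0.023,0,0],[-1,-0.030,-0.023,0,0],[-1,-0.030,-0.023,0,0]]' 40
python3 -m jog '[[-1,-0.030,-0.023,0,0],[-1,-0.030,-0.023,0,0],[-1,-0.030,-0.023,0,0],[-1,-0.030,-0.023,0,0],[-1,-0.030,-0.023,0,0]]'
python3 -m jog '[[-1,-0.030,-0.023,0,0],[-1,-0.030,-0.023,0,0],[-1,0,0,0,6.5],[-1,0,0,0,6.5],[-1,0,0,0,0]]'
```

```text
clock: 0.62
tcp_pos: [0.3233, 0.3587, 0.2421]
orientation: [-0.0, 0.206, 0.979, -0.0]
wrist_force: [1.1, 0.1, 0.4]
finger_gap: 0.0853
grip_force: 0.0
clock: 1.03
tcp_pos: [0.4142, 0.1927, 0.2424]
orientation: [0.0, 0.206, 0.978, 0.0]
wrist_force: [0.8, 0.7, -0.5]
finger_gap: 0.0854
grip_force: 0.0
clock: 1.45
tcp_pos: [0.4503, 0.1271, 0.242]
orientation: [-0.0, 0.318, 0.948, -0.0]
wrist_force: [-1.0, 0.1, -0.7]
finger_gap: 0.0858
grip_force: 0.0
```

```bash
python3 -m jog '[[-1,-0.037,-0.014,0,0],[-1,0,0,0.03,0],[-1,0,0,0.03,0],[-1,0,0,0,0]]'
python3 - <<'E'
from h import *
import cv2
a=env.read_camera("side")["img"][60:220,140:320,::-1];b=env.read_camera("top")["img"][180:300,100:220,::-1]
cv2.imwrite("pics/d1.png",np.hstack([cv2.resize(a,None,fx=2.5,fy=2.5),cv2.resize(b,(350,400))]))
E
```

```text
clock: 1.78
tcp_pos: [0.4678, 0.0946, 0.1773]
orientation: [-0.004, 0.315, 0.949, -0.002]
wrist_force: [-0.6, 0.5, -1.5]
finger_gap: 0.0855
grip_force: 0.0
```

View pics/d1.png

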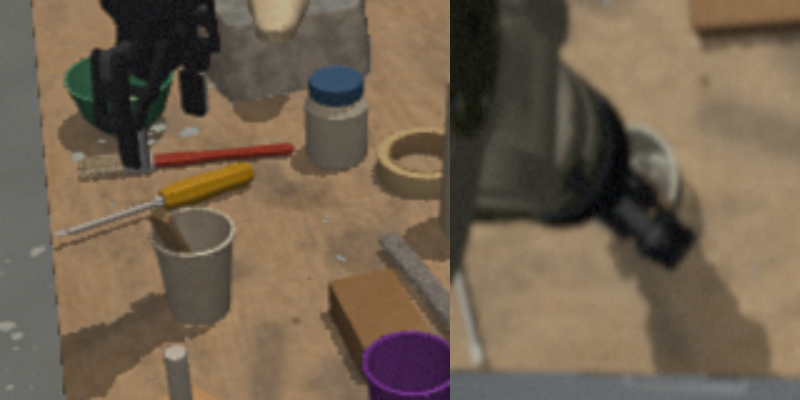

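Side view: the jaws hang directly above the cup, and the stick tip at crop (160,215) lies inboard of the near finger at (140,165). I'll descend.

```bash
python3 -m jog '[[-1,0,0,0.022,0],[-1,0,0,0.022,0],[-1,0,0,0.022,0],[-1,0,0,0,0],[-1,0,0,0,0]]'
```

```text
clock: 2.3
tcp_pos: [0.4714, 0.0953, 0.1174]
orientation: [-0.0, 0.315, 0.949, 0.0]
wrist_force: [0.5, 0.3, 0.2]
finger_gap: 0.0852
grip_force: 0.0
```

```bash
python3 -m jog '[[-0.8,0,0.004,0.004,0],[-0.6,0,0.004,0.003,0],[-0.4,0,0.004,0,0],[-0.2,0,0.003,0,0],[0,0,0.001,0,0]]' 30
python3 -m jog '[[0.2,0,0,0,0],[0.4,0,0,0,0],[0.6,0,0,0,0],[0.8,0,0,0,0],[1,0,0,0,0]]'
python3 -m jog '[[1,0,0,0,0],[1,0,0,0,0],[1,0,0,0,0]]'
python3 - <<'E'
from h import *
import cv2
a=env.read_camera("side")["img"][80:220,140:320,::-1];b=env.read_camera("top")["img"][180:300,100:220,::-1]
cv2.imwrite("pics/d2.png",np.hstack([cv2.resize(a,(450,350)),cv2.resize(b,(350,350))]))
E
```

```text
clock: 2.72
tcp_pos: [0.4818, 0.1081, 0.1099]
orientation: [0.001, 0.316, 0.949, 0.0]
wrist_force: [0.2, -0.5, 0.6]
finger_gap: 0.0429
grip_force: 0.0
clock: 3.13
tcp_pos: [0.4809, 0.1075, 0.1093]
orientation: [-0.0, 0.316, 0.949, 0.0]
wrist_force: [0.9, -0.0, 0.8]
finger_gap: 0.0078
grip_force: 31.9
clock: 3.38
tcp_pos: [0.4809, 0.1075, 0.1093]
orientation: [0.0, 0.316, 0.949, 0.0]
wrist_force: [-0.7, -0.1, 1.0]
finger_gap: 0.0081
grip_force: 31.9
```

View pics/d2.png

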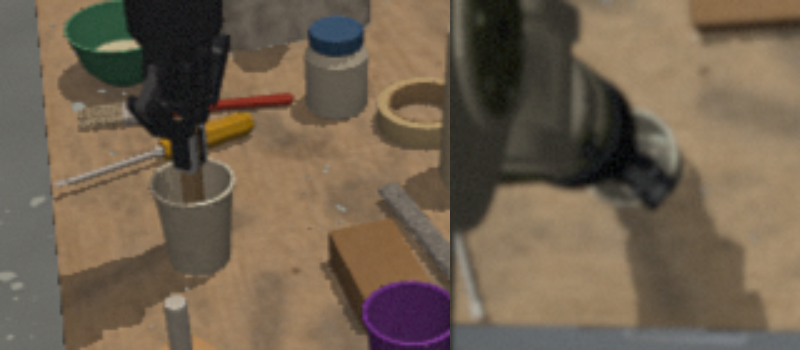

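The stick is gripped on its faces (gap 8.0 mm) and is upright in the cup. Next I lift it straight up.

```bash
python3 -m jog '[[1,0,0,-0.015,0],[1,0,0,-0.02,0],[1,0,0,-0.025,0],[1,0,0,-0.03,0],[1,0,0,-0.03,0]]'
python3 -m jog '[[1,0,0,-0.03,0],[1,0,0,-0.03,0],[1,0,0,0,0],[1,0,0,0,0]]'
python3 - <<'E'
from h import *
import cv2
a=env.read_camera("side")["img"][20:220,140:320,::-1];b=env.read_camera("top")["img"][180:300,100:220,::-1]
cv2.imwrite("pics/d3.png",np.hstack([cv2.resize(a,(450,500)),cv2.resize(b,(350,500))]))
E
```

```text
clock: 3.9
tcp_pos: [0.4803, 0.1076, 0.2301]
orientation: [-0.001, 0.316, 0.949, -0.0]
wrist_force: [0.5, 0.4, -0.6]
finger_gap: 0.008
grip_force: 31.9
clock: 4.23
tcp_pos: [0.4821, 0.1076, 0.2911]
orientation: [0.002, 0.316, 0.949, 0.001]
wrist_force: [0.2, -0.3, -1.3]
finger_gap: 0.0077
grip_force: 31.9
```

View pics/d3.png

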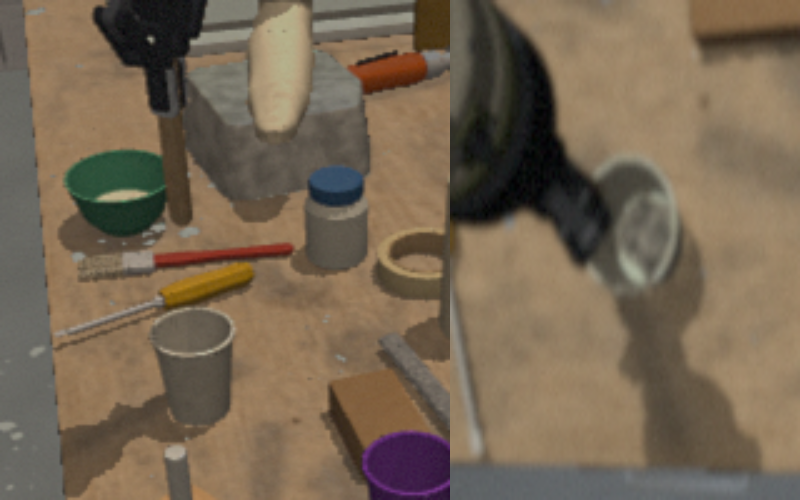

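The stick hangs clear of the cup, which stayed upright in place. Next I carry it to the slot, turning on the way.

```bash
python3 -m jog '[[1,-0.023,-0.027,0,0],[1,-0.023,-0.027,0,0],[1,-0.023,-0.027,0,0],[1,-0.023,-0.027,0,0],[1,-0.023,-0.027,0,0]]' 40
python3 -m jog '[[1,-0.023,-0.027,0,0],[1,-0.023,-0.027,0,0],[1,-0.023,-0.027,0,0],[1,-0.023,-0.027,0,0],[1,0,0,0,0]]'
python3 -m jog '[[1,0,0,0,-6.6],[1,0,0,0,-6.6],[1,0,0,0,-6.6],[1,0,0,0,-6.6],[1,0,0,0,-6.6]]'
python3 -m jog '[[1,0,0,0,-6.6],[1,0,0,0,-6.6],[1,0,0,0,-6.6],[1,0,0,0,-6.6],[1,0,0,0,-6.6]]'
python3 -m jog '[[1,0,0,0,-6.6],[1,0,0,0,0],[1,0,0,0,0]]'
python3 - <<'E'
from h import *
import cv2
print(env.get_state()["joint_pos"])
a=env.read_camera("side")["img"];b=env.read_camera("top")["img"]
cv2.imwrite("pics/s4.png",a[...,::-1]);cv2.imwrite("pics/t4.png",b[...,::-1])
cv2.imwrite("pics/d4.png",np.hstack([cv2.resize(a[130:290,180:300,::-1],(450,600),interpolation=2),cv2.resize(b[180:300,255:325,::-1],(350,600),interpolation=2)]))
E
```

```text
clock: 4.75
tcp_pos: [0.491, -0.0706, 0.2874]
orientation: [-0.002, 0.316, 0.949, 0.0]
wrist_force: [-0.1, -0.6, 0.2]
finger_gap: 0.0071
grip_force: 41.0
clock: 5.17
tcp_pos: [0.5006, -0.2164, 0.2865]
orientation: [-0.001, 0.319, 0.948, -0.001]
wrist_force: [0.1, 0.9, -0.3]
finger_gap: 0.0074
grip_force: 41.0
clock: 5.58
tcp_pos: [0.5002, -0.2103, 0.2873]
orientation: [-0.002, 0.031, 1.0, 0.001]
wrist_force: [0.0, 0.1, 0.3]
finger_gap: 0.0072
grip_force: 41.0
clock: 6.0
tcp_pos: [0.5003, -0.2101, 0.2874]
orientation: [-0.001, -0.255, 0.967, 0.001]
wrist_force: [0.3, -0.2, 0.2]
finger_gap: 0.0072
grip_force: 41.0
clock: 6.25
tcp_pos: [0.5005, -0.2104, 0.2879]
orientation: [-0.001, -0.306, 0.952, 0.001]
wrist_force: [-0.1, -0.2, -0.1]
finger_gap: 0.0076
grip_force: 41.0
[-5.45919856e-01  2.43963415e-01  6.36011258e-02  1.39306145e+00
  1.56782361e-04 -1.16740207e+00]
```

View pics/d4.png

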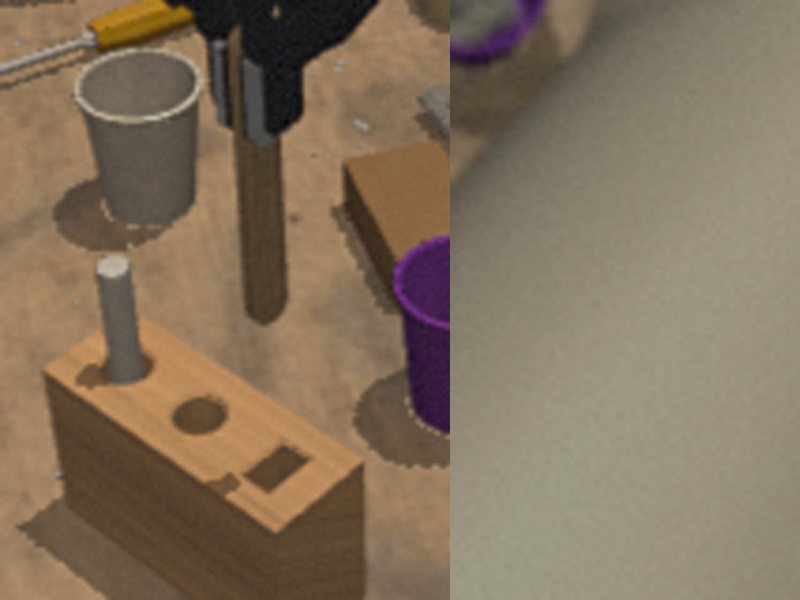

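```bash
python3 - <<'E'
from h import *
S=env.read_camera("side");s=env.get_state();p=s["tcp_pos"];print(p)
def proj(c,P):
    T=np.array(c["T"]);q=T[:3,:3].T@(np.array(P)-T[:3,3]);f=210/np.tan(np.radians(c["fov_y"]/2))
    return c["cx"]-f*q[0]/q[2],c["cy"]+f*q[1]/q[2]
for z in(.30,.27,.23,.19,.18,.17):
    u=proj(S,[p[0],p[1],z]);print(z,np.round(u,2),"crop",(u[0]-180+.5)*3.75,(u[1]-130+.5)*3.75)
# observed stick: bench-like columns along the stick edge rows
hsv=__import__("cv2").cvtColor(S["img"],41)
print("slotcrop",[(u[0]-179.5)*3.75 for u in [proj(S,[.5013,-.2112,.095])]],proj(S,[.5013,-.2112,.095]))
for r in range(168,216,6): 
    g=S["img"][r,236:264].sum(1); print(r,(g//3).tolist())
E
```

```text
[ 0.50076419 -0.21074887  0.28867934]
0.3 [247.42 149.72] crop 254.71691071913375 75.83649000686808
0.27 [248.45 167.61] crop 258.57051641168886 142.89985057174084
0.23 [249.73 189.86] crop 263.36570386506475 226.34932901297498
0.19 [250.92 210.48] crop 267.8085444489248 303.6670007673192
0.18 [251.2 215.4] crop 268.8687099863987 322.11680320440297
0.17 [251.48 220.23] crop 269.9097517764013 340.23379972558996
slotcrop [np.float64(278.5615617105126)] (np.float64(253.78308312280336), np.float64(254.00370999252118))
168 [112, 114, 118, 114, 120, 125, 94, 68, 61, 62, 64, 63, 60, 68, 74, 72, 64, 53, 54, 107, 127, 129, 130, 132, 134, 134, 133, 128]
174 [123, 125, 132, 133, 132, 134, 119, 78, 59, 61, 63, 62, 56, 56, 58, 56, 60, 59, 55, 92, 131, 138, 135, 136, 134, 129, 127, 131]
180 [128, 127, 129, 131, 128, 129, 136, 87, 57, 61, 67, 62, 60, 62, 62, 60, 63, 63, 53, 72, 117, 129, 129, 131, 130, 132, 130, 127]
186 [119, 122, 128, 130, 128, 130, 130, 102, 66, 56, 62, 63, 58, 63, 60, 62, 66, 64, 56, 62, 119, 130, 125, 127, 127, 129, 130, 129]
192 [130, 127, 123, 125, 122, 117, 118, 118, 79, 55, 55, 63, 62, 60, 60, 61, 62, 60, 59, 61, 99, 126, 130, 128, 129, 131, 127, 127]
198 [125, 129, 126, 123, 123, 121, 116, 111, 81, 59, 61, 63, 63, 59, 67, 64, 63, 65, 62, 56, 89, 126, 132, 131, 132, 134, 134, 136]
204 [126, 126, 123, 123, 120, 117, 116, 117, 99, 66, 57, 61, 64, 62, 59, 61, 57, 65, 64, 59, 75, 125, 135, 137, 133, 133, 133, 134]
210 [130, 126, 123, 122, 118, 114, 111, 110, 109, 75, 53, 55, 65, 59, 59, 62, 60, 61, 58, 56, 78, 120, 130, 128, 127, 125, 124, 124]
```

```bash
python3 -m jog '[[1,0,0,0.025,0],[1,0,0,0.025,0],[1,0,0,0.02,0],[1,0,0,0.005,0],[1,0,0,0,0]]'
python3 -m jog '[[1,0,0,0.005,0],[1,0,0,0.005,0],[1,0,0,0.005,0],[1,0,0,0.005,0],[1,0,0,0,0]]'
python3 - <<'E'
from h import *
import cv2
a=env.read_camera("side")["img"]
cv2.imwrite("pics/d5.png",cv2.resize(a[180:300,180:320,::-1],(700,600),interpolation=2))
E
```

```text
clock: 6.82
tcp_pos: [0.4999, -0.2103, 0.2126]
orientation: [-0.001, -0.307, 0.952, 0.001]
wrist_force: [-0.5, 0.6, 0.3]
finger_gap: 0.0075
grip_force: 41.1
clock: 7.23
tcp_pos: [0.5007, -0.2108, 0.1936]
orientation: [-0.0, -0.307, 0.952, 0.0]
wrist_force: [0.6, 0.1, -0.4]
finger_gap: 0.0073
grip_force: 41.1
```

View pics/d5.png

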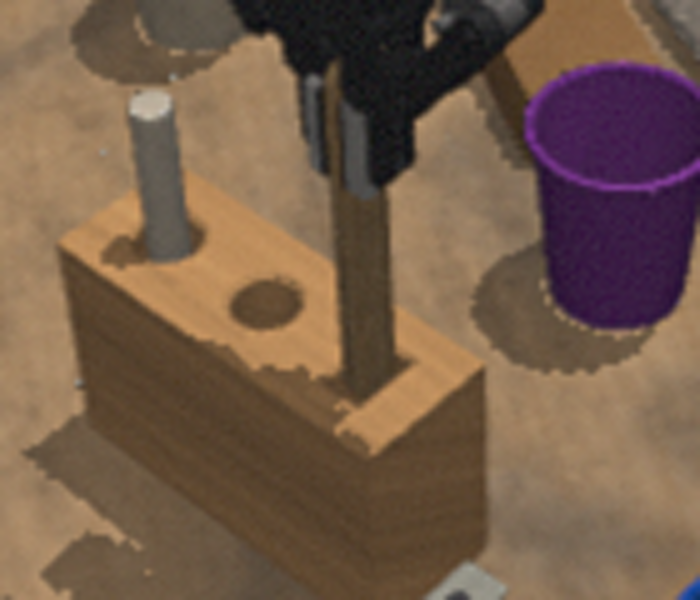

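The stick's end has entered the slot at crop (370,385), with no contact force. I'll continue down.

```bash
python3 -m jog '[[1,0,0,0.008,0],[1,0,0,0.008,0],[1,0,0,0.008,0],[1,0,0,0.006,0],[1,0,0,0,0]]'
python3 -m jog '[[1,0,0,0.008,0],[1,0,0,0.008,0],[1,0,0,0.006,0],[1,0,0,0.005,0],[1,0,0,0,0]]'
```

```text
clock: 7.7
tcp_pos: [0.5, -0.2104, 0.1622]
orientation: [-0.001, -0.307, 0.952, 0.001]
wrist_force: [-0.3, 0.4, 0.3]
finger_gap: 0.0072
grip_force: 41.1
clock: 8.12
tcp_pos: [0.5003, -0.2106, 0.1358]
orientation: [-0.001, -0.307, 0.952, 0.001]
wrist_force: [-0.9, -0.2, 0.2]
finger_gap: 0.0077
grip_force: 41.1
```

```bash
python3 -m jog '[[1,0,0,0.004,0],[0.7,0,0,0,0],[0.4,0,0,0,0],[0.1,0,0,0,0],[-0.1,0,0,0,0]]'
python3 -m jog '[[-0.1,0,0,0,0],[-0.1,0,0,0,0],[-0.1,0,0,-0.01,0],[-0.1,0,0,-0.02,0],[-0.1,0,0,-0.03,0]]'
python3 -m jog '[[-0.1,0,0,-0.035,0],[-0.1,0,0,-0.035,0],[-0.1,0,0,-0.035,0],[-0.1,0,0,0,0],[-0.1,0,0,0,0]]'
python3 - <<'E'
from h import *
import cv2
a=env.read_camera("side")["img"]
cv2.imwrite("pics/d6.png",cv2.resize(a[130:310,180:320,::-1],(467,600),interpolation=2))
def proj(c,P):
    T=np.array(c["T"]);q=T[:3,:3].T@(np.array(P)-T[:3,3]);f=210/np.tan(np.radians(c["fov_y"]/2))
    return np.array([c["cx"]-f*q[0]/q[2],c["cy"]+f*q[1]/q[2]])
S=env.read_camera("side");print("crop of expected stick top z=.16:",(proj(S,[.5013,-.2112,.16])-[179.5,129.5])*600/180)
E
```

```text
clock: 8.53
tcp_pos: [0.5012, -0.2112, 0.1336]
orientation: [0.0, -0.307, 0.952, -0.0]
wrist_force: [0.4, -0.3, 0.2]
finger_gap: 0.0468
grip_force: 0.0
clock: 8.95
tcp_pos: [0.4994, -0.2101, 0.1922]
orientation: [-0.002, -0.307, 0.952, 0.002]
wrist_force: [0.7, -0.2, -0.5]
finger_gap: 0.0466
grip_force: 0.0
clock: 9.37
tcp_pos: [0.5022, -0.2117, 0.3016]
orientation: [0.002, -0.307, 0.952, -0.002]
wrist_force: [0.6, 0.8, -0.4]
finger_gap: 0.0471
grip_force: 0.0
crop of expected stick top z=.16: [242.14789211 318.71654774]
```

View pics/d6.png

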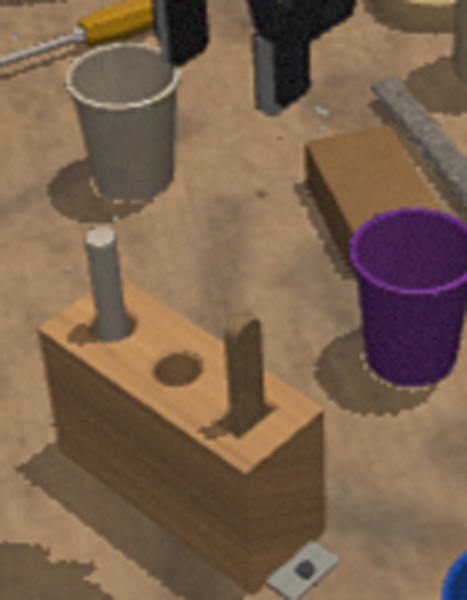

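The stick stands in the slot with its top at crop (243,316); a fully seated stick should show it at (242,319), so it is on the floor. The marker and cup are undisturbed and the gripper is clear.

```bash
python3 -c "
from workcell import env
print(env.hand_in())"
```

```text
the job is handed in; nothing more can be done
None
```

The stick stands in the holder's flat slot, down to the bottom as far as the last picture shows; the cup is upright in place, the marker was not disturbed, and the job was handed in at about 9.5 s.

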